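Strip a stuck sleeve off its plug in a keeper fixture

ROBOT

A 6-joint arm with a two-finger parallel gripper is mounted at the origin on a cart in front of the work surface, level with it; the furniture and walls round the work are solid. World frame = base frame: x ahead of the robot, y to its left, z up, the work surface at z = 0. Lengths are in m, angles in rad, forces in N, time in s.
With the tool pointing down it reaches from about 0.325 to 0.775 m from the base axis. Payload 5.5 kg.
Tool frame: the origin (TCP) lies on the centre line of the jaws, within the pads' length; the fingertips stand 11 mm ahead of it and the grasp point (between the pads) lies 8 mm behind it; x points along the fingers, y is the direction in which the jaws open and shut, and the axes are right-handed (so a half turn about x gives the same grasp; the last joint's range is limited). The gripper opens to 85 mm and grips with 20 to 120 N. Pads are 22 mm wide; open, the fingers measure 114 mm over their backs; the gripper's body (76 mm by 85 mm) begins 54 mm behind the grasp point. The pads swing forward as they close: fully open they stand 13 mm farther back than shut.
Start: joints at [-1.356, 0.091, 1.231, -0, 1.82, -0.057], TCP at [0.161, -0.578, 0.242] pointing down, gripper open.
Joint ranges: [-2.87, 2.87], [-0.86, 2.18], [0.17, 2.46], [-1.51, 4.65], [0.06, 2.69], [-2.65, 2.65]. Speed limits (rad/s): [2.57, 2.57, 3.01, 3.14, 3.14, 3.14].

INTERFACE

Orientations are given as a rotation vector (axis times angle).
In Python, from cell import state, capture, camera_info, finish_job gives the robot as it stands.
- The arm moves only by the tool carry_out, never from a script. Its argument "moves" is a list of rows, each an object with "xyz": the shift along the tool's x, y, z normalised to -1 to 1, where 1 is 800 mm, a list of three; "angular": the turn, a rotation vector about the tool's x, y, z normalised to -1 to 1, where 1 is 0.12 rad, a list of three. A call has exactly 10 rows; each row shifts and turns the commanded pose from where the row before left it, along the tool's axes as they then stand; what a row does not reach is not made up. A row lasts 1/12 s, in which the tool goes at most 41.7 mm and 7.16 degrees, less where a joint would pass 70% of its speed; a pose out of reach is approached as far as the arm can. A call with a number of a shift or a turn outside -1 to 1 is refused whole. A call with a gripper value outside its range is refused whole. "fingers" is the finger opening in mm, from 0 to 85.4, set as the call begins (left out, the last holds). The fingers move at their own pace and stop on an object; the grip force is fixed at half the most. Time passes only in rows, so rows that do not move let the fingers close, or fill a call up. It gives the time, the measured TCP pose, the force and the opening at its end, in the units of the state.
- state(): the state, without advancing time (a new reading comes with each control period).
- capture(name): name is "side" or "top" or "wrist"; returns the picture (400x640x3 uint8, red, green, blue); there is no depth.
- camera_info(name): a dict with "fov_y" (degrees; the focal length in pixels is half the picture's height over the tangent of half this angle, whatever the lens; pixels are square), "cx", "cy" (the principal point, pixels), "extrinsics" (4x4, takes a point from camera to world coordinates). Camera axes: x right, y down, z forward; pixel columns grow to the right and rows downward; lengths in m; the calibration is good to about 2 mm. A picture is of the moment at which its call begins: read the wrist's pose just before it. camera_info takes no time and is no camera call; for the wrist camera it gives the pose at the moment of the call.
- finish_job(): hands the job in, once; it reports no verdict.
The state is a dict: "clock": time; "qpos": joint angles; "joint_vel": joint speeds; "joint_torque": joint torques, N m; "tool_pos": TCP position; "orientation": TCP orientation; "contact_force": force on the tool from outside, world axes, zero at the start; "ft_torque": the same for the moment, N m; "opening": finger opening in m.
Only numpy, scipy, OpenCV 4.12 (cv2) and the standard library are available. Lean on these libraries where they do the work, as an engineer would, in place of code of your own. Each camera call takes 0.05 s, during which the arm holds its last target.

TASK

The flanged sleeve is stuck on the stepped plug that stands in the fixture, and would drag the plug up with it. Slide the fixture's fork fully home over the plug's foot, then draw the sleeve straight up off the plug, leaving the plug seated in its nest, and gently stand the sleeve upright, flange down, on the floor of the open tray. Leave the fork home.

Things in the scene. Friction and masses are not known exactly. Their poses are not given: they have to be found in the camera images.
- fixture: Dark steel base plate 186 x 90 x 16 mm, fixed to the bench. Origin: centre of its underside (on the bench, z = 0); x along the 186 mm length (the direction in which the fork slides home), y along its width, z up. Two guide rails along its sides, up to 34 mm high. Fixture and tray change places and turn between starts.
- nest (a point): Centre of the floor of the fixture's round nest (56 mm across, 5 mm deep) that holds the plug's foot: 50 mm along the fixture's x from its origin, 11 mm above the bench. Axes as the fixture's.
- fork (a joint): Travel of the sliding fork in m along the fixture's x: near 0 (0 to 0.01) drawn back at the start, clear of the plug; 0.056 fully home, at its stop. It slides stiffly (about 2 N) and stays where it is left. The fork is a flat steel plate 6 mm thick, its underside 20.5 mm above the bench, with two prongs 36 mm apart; home, they lie round the plug's 30 mm neck, 1.5 mm over its foot, and keep it from rising.
- fork_knob (a point): Middle of the fork's upright round knob (22 mm diameter, 25 mm high, its top 67 mm above the bench and this point 54.5 mm above it), by which the fork is slid. It is on the fixture's centre line, 131 mm before the nest's centre when the fork is fully back and 75 mm before it when home. Nothing stands beside the knob above 34 mm.
- plug: Dark steel stepped plug, 87 mm high, 0.4 kg, loose in the nest. Origin: centre of its underside; z up its axis. Foot 54 mm diameter and 8 mm high, neck 30 mm diameter up to 17 mm, collar 44 mm diameter from 17 to 21 mm, then a 34 mm body with a coned top. Two spring plungers in the body press on the sleeve's bore, with a drag of about 9 to 14 N, more than the plug weighs, so that lifting the sleeve lifts the plug as well unless the fork holds it down.
- sleeve: Plain aluminium sleeve, open at both ends, 62 mm high, 48 mm outer diameter, bore 38 mm, with a flange 54 mm in diameter and 6 mm high at the bottom; 0.25 kg. Origin: centre of its underside (flange end); z up its axis. At the start it sits over the plug on the plug's collar, its underside 32 mm and its top 94 mm above the bench; the plug's top stands 4 mm out of it. It is free of the plug once raised 66 mm.
- tray: Open square grey sheet-metal tray, 120 x 120 x 20 mm, walls 3 mm, fixed to the bench. Origin: centre of its underside; axes along its sides, z up. Its floor lies 3 mm above the bench.
There are look-alikes about, which are no part of the job. What is shaped like the plug but pink is not meant.

How it is judged:
By the outcome, as a careful person would: the job done as asked, in the order asked, and still so for the second after the job is handed in, with the robot touching nothing.
It also fails if it takes over 48 s, if anything falls off the work surface, if the arm or the gripper's body presses on something with over 40 N, if the wrist force passes 120 N, or if a joint passes its speed limit or range.

## Working session

There is one attempt and no reset: what is moved stays moved. The work goes in short steps, Python scripts to look and compute and a tool call to move; the robot and the scene stay as the last step left them, time stands still between calls to the robot, and variables do not carry over. Pictures are saved under pics/ and viewed, and the job is handed in when it is done.

Besides the shell and the picture viewer there is one more tool, called after "Call:" as name([rows], argument=value, ...), one row to a line, values as JSON. carry_out: Moves the arm, as the interface text tells. Scaled input: -1 to 1 covers 800 mm each way for a shift and 0.12 rad each way for a turn. Its arguments: {"type":"object","properties":{"moves":{"type":"array"},"fingers":{"type":"number"}},"required":["moves"]}

```bash
ls; mkdir -p pics; python3 - <<'E'
from cell import *
import cv2
s=state();print(s)
for n in ("side","top","wrist"):
    i=camera_info(n);print(n,i)
    cv2.imwrite(f"pics/a_{n}.png",capture(n)[:,:,::-1])
E
```

```text
pics
{'clock': 0.0, 'qpos': array([-1.35571430e+00,  9.19362886e-02,  1.23187666e+00, -2.06758268e-05,
        1.81982475e+00, -5.66763806e-02]), 'joint_vel': array([-1.95788866e-04,  1.10658064e-03, -1.00674203e-03,  3.98031074e-04,
       -8.52280742e-05,  1.91951352e-04]), 'joint_torque': array([-1.53802480e-04, -4.58724833e+01, -4.18028677e+01, -1.40490779e-04,
        1.15910554e-02,  2.22456566e-05]), 'tool_pos': array([ 0.16100525, -0.57772346,  0.24110971]), 'orientation': array([ 2.07677827,  0.28609642, -2.07715934]), 'contact_force': array([ 0.01538798,  0.45478368, -0.09120299]), 'ft_torque': array([-0.00696114, -0.01353199,  0.05343997]), 'opening': 0.08522732631334128}
side {'fov_y': 48.76665558868188, 'cx': 316.76574750488066, 'cy': 198.10465744112298, 'extrinsics': array([[-0.97179129, -0.06691591,  0.22615029,  0.29326283],
       [-0.2351343 ,  0.3491561 , -0.90708427,  0.59735721],
       [-0.01826338, -0.93467228, -0.35504108,  0.38224997],
       [ 0.        ,  0.        ,  0.        ,  1.        ]])}
top {'fov_y': 43.599560712357935, 'cx': 320.9139959612071, 'cy': 202.05828629759867, 'extrinsics': array([[-0.03074527, -0.97667206,  0.2125239 ,  0.23984585],
       [-0.99952334,  0.03063726, -0.0038022 , -0.18959368],
       [-0.00279765, -0.2125395 , -0.97714847,  1.12784271],
       [ 0.        ,  0.        ,  0.        ,  1.        ]])}
wrist {'fov_y': 61.41758228650075, 'cx': 318.60756570783536, 'cy': 200.12305626352983, 'extrinsics': array([[ 0.26856915, -0.91499703, -0.30108311,  0.24007924],
       [-0.96325971, -0.25548827, -0.08280383, -0.55666574],
       [-0.00115794,  0.31225978, -0.94999605,  0.37299994],
       [ 0.        ,  0.        ,  0.        ,  1.        ]])}
```

View pics/a_top.png

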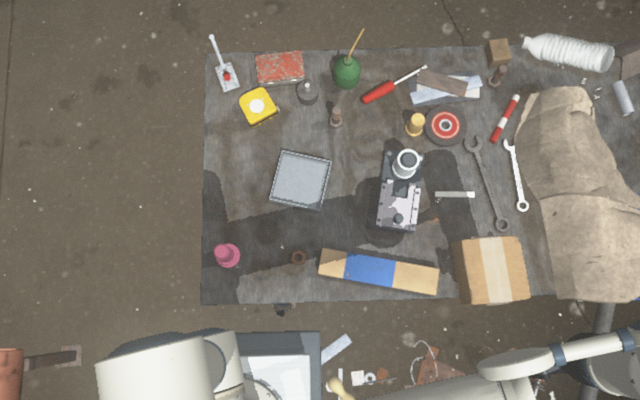

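View pics/a_side.png

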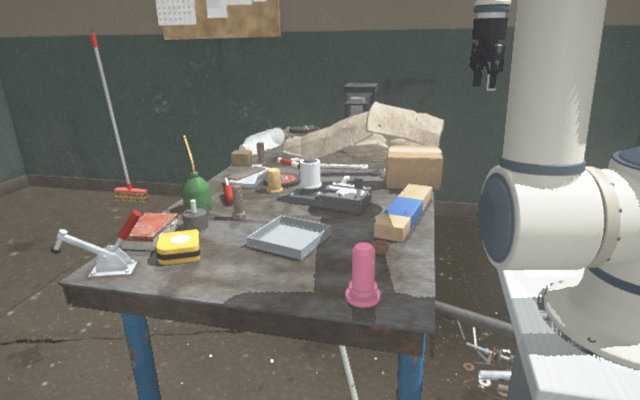

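View pics/a_wrist.png

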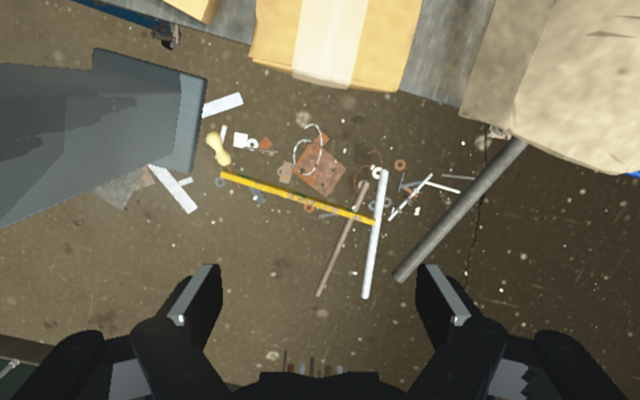

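Top view: the sleeve on its plug is at (407,163), in the dark fixture around (400,190). The knob is near (398,218) and the grey tray near (300,180). Possible confusions are the pink plug (227,255), the brass cylinder (415,125), the steel knob-like part (307,92), the brown stepped part (336,115) and the nut (298,257). Next is a close crop.

```bash
python3 - <<'E'
import cv2
a=cv2.imread("pics/a_top.png")
b=cv2.resize(a[140:240,360:440],None,fx=6,fy=6,interpolation=cv2.INTER_CUBIC);cv2.imwrite("pics/b_top.png",b[:, :])
c=cv2.resize(a[140:220,255:345],None,fx=6,fy=6,interpolation=cv2.INTER_CUBIC);cv2.imwrite("pics/b_tray.png",c)
s=cv2.imread("pics/a_side.png")
cv2.imwrite("pics/b_side.png",cv2.resize(s[145:265,240:400],None,fx=5,fy=5,interpolation=cv2.INTER_CUBIC))
E
```

```text
(no output)
```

View pics/b_top.png

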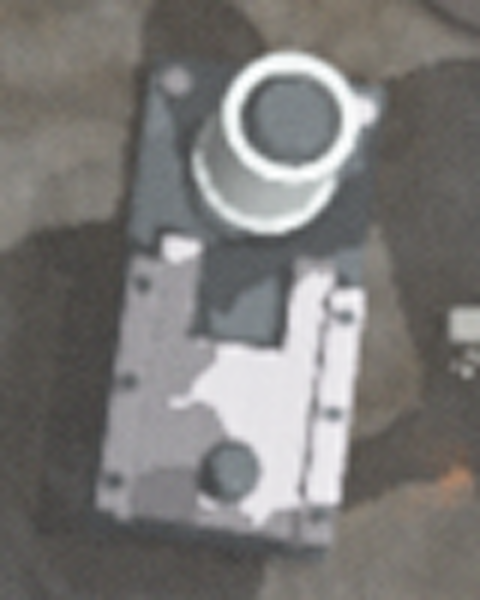

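View pics/b_tray.png

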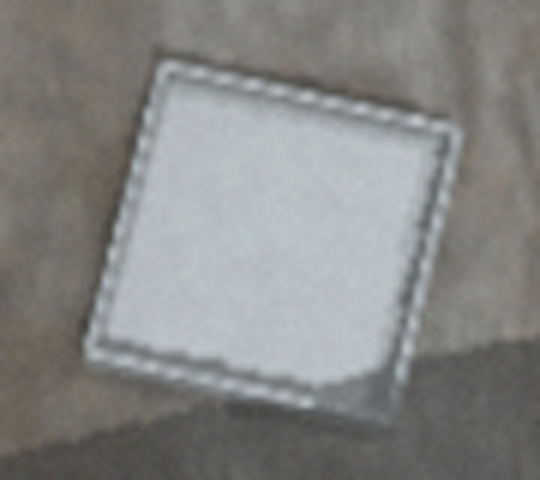

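View pics/b_side.png

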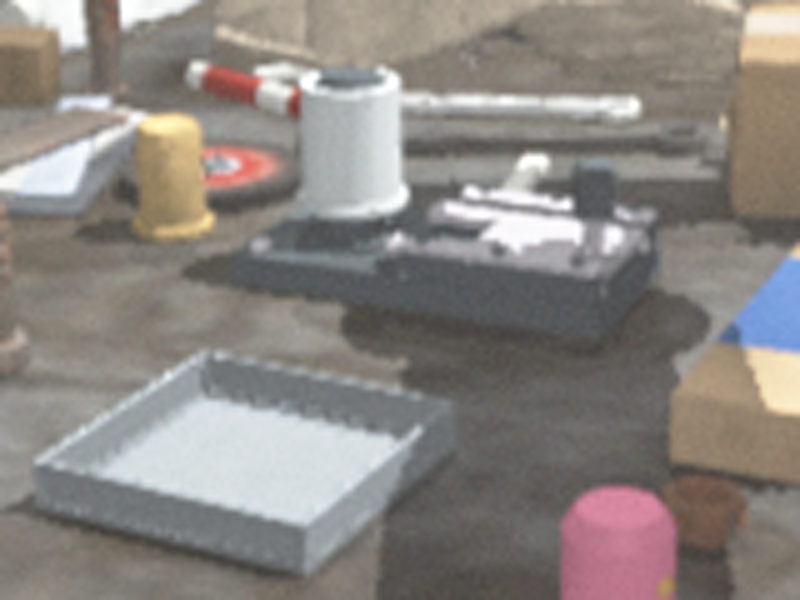

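```bash
cat > h.py <<'E'
import numpy as np, cv2
from cell import *
def px2w(ci,u,v,z):
    f=200/np.tan(np.radians(ci['fov_y'])/2);E=ci['extrinsics']
    d=E[:3,:3]@np.array([(u-ci['cx'])/f,(v-ci['cy'])/f,1]);o=E[:3,3]
    return o+d*(z-o[2])/d[2]
def w2px(ci,p):
    f=200/np.tan(np.radians(ci['fov_y'])/2);E=ci['extrinsics']
    c=E[:3,:3].T@(np.asarray(p)-E[:3,3]);return np.array([ci['cx']+f*c[0]/c[2],ci['cy']+f*c[1]/c[2]])
E
python3 - <<'E'
from h import *
t=camera_info("top");sd=camera_info("side")
g=lambda x,y,x0,y0,k=6:(x0+(x+.5)/k-.5,y0+(y+.5)/k-.5)
S=px2w(t,*g(291.5,117.5,360,140),.094);K=px2w(t,*g(229,470,360,140),.067)
print("S",S,"K",K,K-S,np.linalg.norm((K-S)[:2]),np.degrees(np.arctan2(*(S-K)[1::-1])))
T=[px2w(t,*g(x,y,255,140),.02) for x,y in [(162,60),(460,125),(88,357),(397,418)]]
print(T,np.mean(T,0)); print([np.linalg.norm(T[i]-T[j]) for i,j in((0,1),(1,3),(3,2),(2,0))])
# fixture corners z=.016: far-left(150,60), far right (383,85)
for x,y,z in [(150,60,.016),(385,85,.016),(95,512,.034),(330,550,.0)]: print(px2w(t,*g(x,y,360,140),z))
# side checks
print(px2w(sd,*g(351,78,240,145,5),.094),px2w(sd,*g(596,168,240,145,5),.067))
s=state(); from scipy.spatial.transform import Rotation as R
print(R.from_rotvec(s['orientation']).as_matrix())
E
```

```text
S [ 0.55335272 -0.38446217  0.094     ] K [ 0.43041805 -0.35817062  0.067     ] [-0.12293468  0.02629155 -0.027     ] 0.12571467724170735 -12.071763940941857
[array([ 0.60822999, -0.10650174,  0.02      ]), array([ 0.57839891, -0.22078394,  0.02      ]), array([ 0.49138413, -0.07684914,  0.02      ]), array([ 0.46417933, -0.19302248,  0.02      ])] [ 0.53554809 -0.14928933  0.02      ]
[np.float64(0.11811145431392084), np.float64(0.11754493334222818), np.float64(0.1193161547001836), np.float64(0.12054971023972481)]
[ 0.60196549 -0.34589967  0.016     ]
[ 0.58896217 -0.43621683  0.016     ]
[ 0.42215072 -0.31297181  0.034     ]
[ 0.41042999 -0.40517366  0.        ]
[ 0.55292567 -0.38290665  0.094     ] [ 0.43012963 -0.34977918  0.067     ]
[[-3.61431077e-04  2.68418576e-01 -9.63302309e-01]
 [ 1.51675497e-03 -9.63301116e-01 -2.68418813e-01]
 [-9.99998784e-01 -1.55810847e-03 -5.89582486e-05]]
```

Call:
carry_out([
  {"xyz": [-0.0011,-0.0078,-0.0216],"angular": [0,0,0]},
  {"xyz": [-0.0011,-0.0156,-0.0431],"angular": [0,0,0]},
  {"xyz": [-0.0011,-0.0156,-0.0431],"angular": [0,0,0]},
  {"xyz": [-0.0011,-0.0156,-0.0431],"angular": [0,0,0]},
  {"xyz": [-0.0011,-0.0156,-0.0431],"angular": [0,0,0]},
  {"xyz": [-0.0011,-0.0156,-0.0431],"angular": [0,0,0]},
  {"xyz": [-0.0011,-0.0156,-0.0431],"angular": [0,0,0]},
  {"xyz": [-0.0011,-0.0156,-0.0431],"angular": [0,0,0]},
  {"xyz": [-0.0011,-0.0156,-0.0431],"angular": [0,0,0]},
  {"xyz": [-0.0011,-0.0234,-0.0647],"angular": [0,0,0]},
])

```text
clock: 0.98
tool_pos: [0.4497, -0.372, 0.2507]
orientation: [2.076, 0.283, -2.077]
contact_force: [-0.0, -0.8, 0.1]
opening: 0.0854
```

Call:
carry_out([
  {"xyz": [0,0,0],"angular": [0.5,0,0]},
  {"xyz": [0,0,0],"angular": [0.5,0,0]},
  {"xyz": [0,0,0],"angular": [0.5,0,0]},
  {"xyz": [0,0,0],"angular": [0.5,0,0]},
  {"xyz": [0,0,0],"angular": [0.5,0,0]},
  {"xyz": [0,0,0],"angular": [0.5,0,0]},
  {"xyz": [0,0,0],"angular": [0.5,0,0]},
  {"xyz": [0,0,0],"angular": [0.37,0,0]},
  {"xyz": [0,0,0],"angular": [0,0,0]},
  {"xyz": [0,0,0],"angular": [0,0,0]},
])

```text
clock: 1.82
tool_pos: [0.4488, -0.3729, 0.2505]
orientation: [-2.12, 0.203, 2.121]
contact_force: [-1.1, 0.4, -0.0]
opening: 0.0855
```

```bash
python3 - <<'E'
from h import *
s=state();print(s['clock'],s['tool_pos'],s['contact_force'],s['qpos']);ci=camera_info("wrist");im=capture("wrist")
cv2.imwrite("pics/c.png",im[:,:,::-1]);np.save("c.npy",ci)
from scipy.spatial.transform import Rotation as R
print(R.from_rotvec(s['orientation']).as_matrix().round(4))
E
```

```text
1.8167 [ 0.4488159  -0.37290176  0.25050301] [-1.09535394  0.37184322 -0.04341452] [-7.51582006e-01  4.88019079e-02  1.26038220e+00  1.20692654e-05
  1.83304614e+00  1.01046567e+00]
[[-5.000e-04 -1.901e-01 -9.818e-01]
 [ 4.000e-04 -9.818e-01  1.901e-01]
 [-1.000e+00 -3.000e-04  5.000e-04]]
```

View pics/c.png

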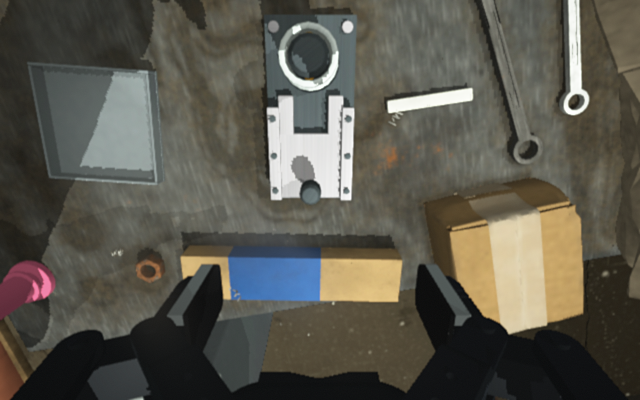

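Wrist view: the fixture is almost square to the picture. The sleeve top is at about (309,55), the knob top at about (310,188), and the tray spans (28,63)–(158,185). Next I'll zoom in to measure.

```bash
python3 - <<'E'
import cv2
a=cv2.imread("pics/c.png")
cv2.imwrite("pics/d1.png",cv2.resize(a[5:105,250:370],None,fx=6,fy=6,interpolation=cv2.INTER_CUBIC))
cv2.imwrite("pics/d2.png",cv2.resize(a[90:210,250:370],None,fx=5,fy=5,interpolation=cv2.INTER_CUBIC))
cv2.imwrite("pics/d3.png",cv2.resize(a[55:195,20:170],None,fx=4,fy=4,interpolation=cv2.INTER_CUBIC))
E
```

```text
(no output)
```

View pics/d1.png

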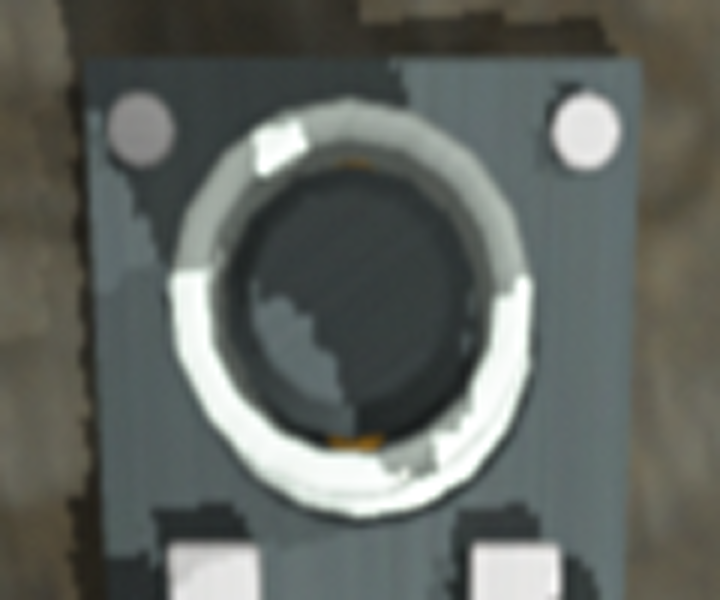

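View pics/d2.png

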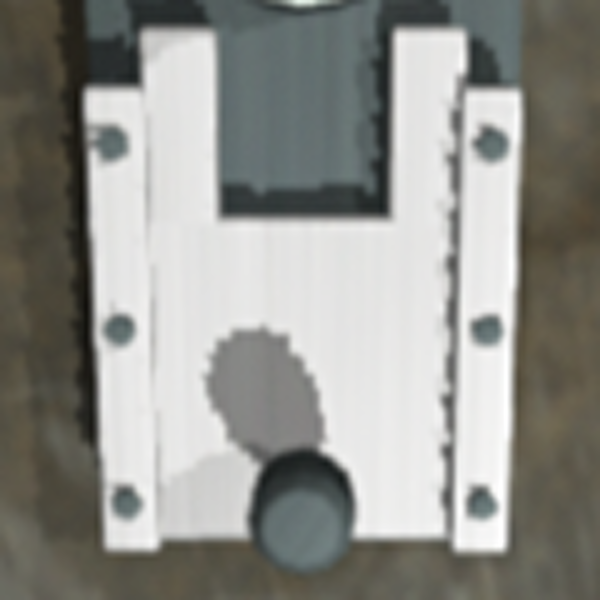

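View pics/d3.png

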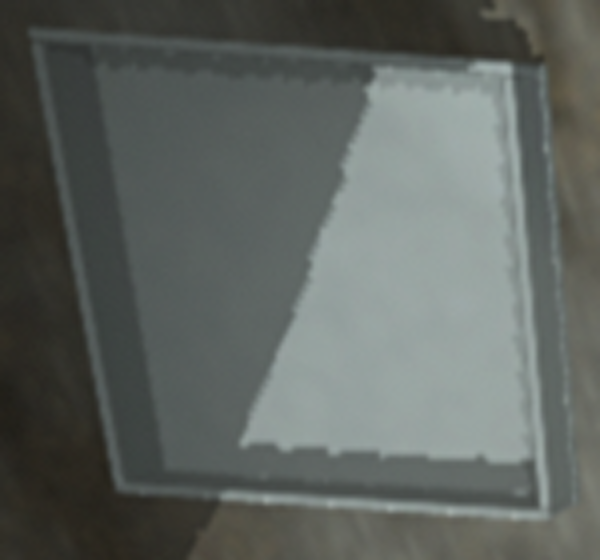

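```bash
python3 - <<'E'
from h import *
t=np.load("c.npy",allow_pickle=True).item()
g=lambda x,y,x0,y0,k:(x0+(x+.5)/k-.5,y0+(y+.5)/k-.5)
d1=lambda x,y,z:px2w(t,*g(x,y,250,5,6),z)
d2=lambda x,y,z:px2w(t,*g(x,y,250,90,5),z)
d3=lambda x,y,z:px2w(t,*g(x,y,20,55,4),z)
L=[d2(*p,.034) for p in[(111,143),(119,329),(127,501)]];R=[d2(*p,.034) for p in[(491,144),(487,328),(482,501)]]
M=(np.array(L)+R)/2;print(M)
hd=lambda a:np.degrees(np.arctan2(a[1],a[0]))
print("head",hd(L[0]-L[2]),hd(R[0]-R[2]),hd(M[0]-M[2]), [hd(l-r)-90 for l,r in zip(L,R)])
S=d1(353,296,.094);K=d2(304,527,.067);print("S",S,"K",K,np.linalg.norm((S-K)[:2]),hd(S-K))
c=[d1(83,60,.016),d1(640,60,.016)];print("far edge",c,np.linalg.norm(c[0]-c[1]),hd(c[0]-c[1])-90)
h=np.radians(hd(M[0]-M[2]));u=np.array([np.cos(h),np.sin(h),0]);
print("nest from far edge",(c[0]+c[1])/2-u*.043)
print("fork prong tips", [d2(180,28,.0265),d2(432,28,.0265)])
T=[d3(32,32,.02),d3(543,66,.02),d3(545,515,.02),d3(120,490,.02)];print(T,np.mean(T,0),[np.linalg.norm(T[i]-T[i-1]) for i in range(4)])
E
```

```text
[[ 0.50380152 -0.37446037  0.034     ]
 [ 0.46684595 -0.36741589  0.034     ]
 [ 0.43001576 -0.36032606  0.034     ]]
head -10.8115947135838 -10.876786113532516 -10.844147007741029 [np.float64(-11.094378716211125), np.float64(-10.78909873913949), np.float64(-10.94486118195114)]
S [ 0.55692488 -0.38560623  0.094     ] K [ 0.43424037 -0.36185393  0.067     ] 0.12496262719110787 -10.957172511505782
far edge [array([ 0.60707746, -0.34898996,  0.016     ]), array([ 0.58998519, -0.43732911,  0.016     ])] 0.08997750570474887 -10.95054054217097
nest from far edge [ 0.5562992  -0.38506959  0.016     ]
fork prong tips [array([ 0.53015353, -0.35468376,  0.0265    ]), array([ 0.52049786, -0.40459904,  0.0265    ])]
[array([ 0.6094007 , -0.10799526,  0.02      ]), array([ 0.57760926, -0.23055477,  0.02      ]), array([ 0.46605304, -0.19148578,  0.02      ]), array([ 0.4952393 , -0.07833649,  0.02      ])] [ 0.53707558 -0.15209308  0.02      ] [np.float64(0.11795112251859112), np.float64(0.12661567180956806), np.float64(0.11819973484592428), np.float64(0.11685289326766789)]
```

Call:
carry_out([
  {"xyz": [0.01,-0.001,0.002],"angular": [0,0,0]},
  {"xyz": [0.02,-0.001,0.002],"angular": [0,0,0]},
  {"xyz": [0.02,-0.001,0.002],"angular": [0,0,0]},
  {"xyz": [0.02,-0.001,0.002],"angular": [0,0,0]},
  {"xyz": [0.02,-0.001,0.002],"angular": [0,0,0]},
  {"xyz": [0.02,-0.001,0.002],"angular": [0,0,0]},
  {"xyz": [0.02,-0.001,0.002],"angular": [0,0,0]},
  {"xyz": [0.02,-0.001,0.002],"angular": [0,0,0]},
  {"xyz": [0.02,-0.001,0.002],"angular": [0,0,0]},
  {"xyz": [0.01,-0.001,0.002],"angular": [0,0,0]},
], fingers=64)

```text
clock: 2.7
tool_pos: [0.4337, -0.3611, 0.1037]
orientation: [-2.116, 0.202, 2.123]
contact_force: [-0.5, 0.1, 0.2]
opening: 0.0637
```

```bash
python3 - <<'E'
from h import *
s=state();print(s['clock'],s['tool_pos'],s['contact_force'],s['opening']);ci=camera_info("wrist");im=capture("wrist")
cv2.imwrite("pics/e.png",im[:,:,::-1]);print(w2px(ci,[.4342,-.3619,.067]))
E
```

```text
2.7 [ 0.43365848 -0.3610593   0.10373967] [-0.45111771  0.09897722  0.21117472] 0.06371300469156865
[320.00900581 244.65456262]
```

View pics/e.png

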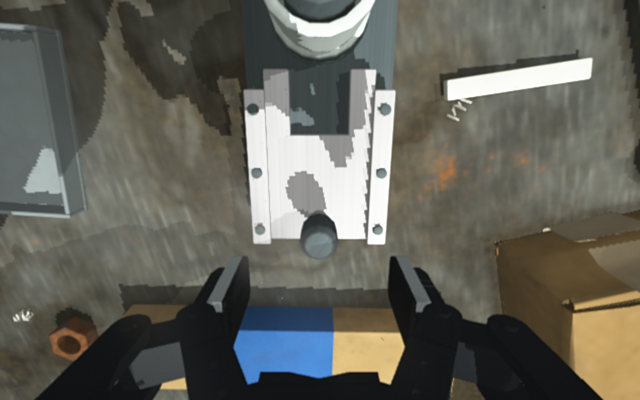

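The knob top shows at about (319,241), against a predicted (320,244.7), so it agrees within 1–2 mm. Now descend to it and grip.

Call:
carry_out([
  {"xyz": [0.0067,0,0],"angular": [0,0,0]},
  {"xyz": [0.0067,0,0],"angular": [0,0,0]},
  {"xyz": [0.0067,0,0],"angular": [0,0,0]},
  {"xyz": [0.0067,0,0],"angular": [0,0,0]},
  {"xyz": [0.0067,0,0],"angular": [0,0,0]},
  {"xyz": [0.0067,0,0],"angular": [0,0,0]},
  {"xyz": [0.0067,0,0],"angular": [0,0,0]},
  {"xyz": [0.0067,0,0],"angular": [0,0,0]},
  {"xyz": [0.0067,0,0],"angular": [0,0,0]},
  {"xyz": [0.0067,0,0],"angular": [0,0,0]},
])

```text
clock: 3.58
tool_pos: [0.4347, -0.362, 0.0527]
orientation: [-2.12, 0.205, 2.12]
contact_force: [0.2, -0.5, -0.3]
opening: 0.0642
```

Call:
carry_out([
  {"xyz": [0,0,0],"angular": [0,0,0]},
  {"xyz": [0,0,0],"angular": [0,0,0]},
  {"xyz": [0,0,0],"angular": [0,0,0]},
  {"xyz": [0,0,0],"angular": [0,0,0]},
  {"xyz": [0,0,0],"angular": [0,0,0]},
  {"xyz": [0,0,0],"angular": [0,0,0]},
  {"xyz": [0,0,0],"angular": [0,0,0]},
  {"xyz": [0,0,0],"angular": [0,0,0]},
  {"xyz": [0,0,0],"angular": [0,0,0]},
  {"xyz": [0,0,0],"angular": [0,0,0]},
], fingers=15)

```text
clock: 4.42
tool_pos: [0.4351, -0.3614, 0.054]
orientation: [-2.121, 0.203, 2.119]
contact_force: [0.1, 5.4, 4.1]
opening: 0.0197
```

Call:
carry_out([
  {"xyz": [0,0,-0.0058],"angular": [0,0,0]},
  {"xyz": [0,0,-0.0058],"angular": [0,0,0]},
  {"xyz": [0,0,-0.0058],"angular": [0,0,0]},
  {"xyz": [0,0,-0.0058],"angular": [0,0,0]},
  {"xyz": [0,0,-0.0058],"angular": [0,0,0]},
  {"xyz": [0,0,-0.0058],"angular": [0,0,0]},
  {"xyz": [0,0,-0.0058],"angular": [0,0,0]},
  {"xyz": [0,0,-0.0058],"angular": [0,0,0]},
  {"xyz": [0,0,-0.0058],"angular": [0,0,0]},
  {"xyz": [0,0,-0.0058],"angular": [0,0,0]},
])

```text
clock: 5.25
tool_pos: [0.4806, -0.3703, 0.0539]
orientation: [-2.12, 0.203, 2.12]
contact_force: [-1.2, 6.2, 3.9]
opening: 0.0196
```

Call:
carry_out([
  {"xyz": [0,0,-0.0012],"angular": [0,0,0]},
  {"xyz": [0,0,0],"angular": [0,0,0]},
  {"xyz": [0,0,-0.0012],"angular": [0,0,0]},
  {"xyz": [0,0,0],"angular": [0,0,0]},
  {"xyz": [0,0,-0.0012],"angular": [0,0,0]},
  {"xyz": [0,0,0],"angular": [0,0,0]},
  {"xyz": [0,0,0],"angular": [0,0,0]},
  {"xyz": [0,0,0],"angular": [0,0,0]},
  {"xyz": [0,0,0],"angular": [0,0,0]},
  {"xyz": [0,0,0],"angular": [0,0,0]},
])

```text
clock: 6.08
tool_pos: [0.4834, -0.3708, 0.0539]
orientation: [-2.121, 0.203, 2.119]
contact_force: [0.7, 4.9, 3.3]
opening: 0.0198
```

Call:
carry_out([
  {"xyz": [0,0,-0.001],"angular": [0,0,0]},
  {"xyz": [0,0,-0.001],"angular": [0,0,0]},
  {"xyz": [0,0,-0.001],"angular": [0,0,0]},
  {"xyz": [0,0,0],"angular": [0,0,0]},
  {"xyz": [0,0,0],"angular": [0,0,0]},
  {"xyz": [0,0,0],"angular": [0,0,0]},
  {"xyz": [0,0,0],"angular": [0,0,0]},
  {"xyz": [0,0,0],"angular": [0,0,0]},
  {"xyz": [0,0,0],"angular": [0,0,0]},
  {"xyz": [0,0,0],"angular": [0,0,0]},
])

```text
clock: 6.92
tool_pos: [0.4838, -0.371, 0.0539]
orientation: [-2.115, 0.203, 2.124]
contact_force: [-9.9, 7.5, 8.9]
opening: 0.0195
```

```bash
python3 - <<'E'
from h import *
s=state();print(s['tool_pos'],s['contact_force'],s['opening'])
for n in("wrist","top"):cv2.imwrite(f"pics/f_{n}.png",capture(n)[:,:,::-1])
E
```

```text
[ 0.48382945 -0.37095213  0.05391195] [-9.87089681  7.51450692  8.91619491] 0.01954856993878962
```

View pics/f_wrist.png

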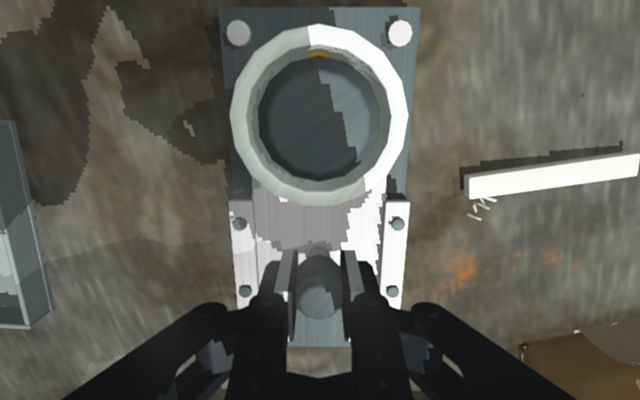

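The arm moved only 0.4 mm for 2.4 mm commanded and the resisting force rose to about 10 N, so the fork is at its stop. The TCP is at 0.4838, against 0.4827 expected for home. Release and rise.

Call:
carry_out([
  {"xyz": [0,0,0.001],"angular": [0,0,0]},
  {"xyz": [0,0,0],"angular": [0,0,0]},
  {"xyz": [0,0,0],"angular": [0,0,0]},
  {"xyz": [0,0,0],"angular": [0,0,0]},
  {"xyz": [0,0,0],"angular": [0,0,0]},
  {"xyz": [0,0,0],"angular": [0,0,0]},
  {"xyz": [-0.005,0,0],"angular": [0,0,0]},
  {"xyz": [-0.015,0,0],"angular": [0,0,0]},
  {"xyz": [-0.025,0,0],"angular": [0,0,0]},
  {"xyz": [-0.03,0,0],"angular": [0,0,0]},
], fingers=70)

```text
clock: 7.85
tool_pos: [0.4841, -0.3713, 0.1133]
orientation: [-2.117, 0.203, 2.122]
contact_force: [0.3, -0.5, -0.4]
opening: 0.0703
```

Call:
carry_out([
  {"xyz": [-0.035,0,0],"angular": [0,0,0]},
  {"xyz": [-0.03,0,0],"angular": [0,0,0]},
  {"xyz": [-0.01,0,0],"angular": [0,0,0]},
  {"xyz": [0,0,0],"angular": [0,0,0]},
  {"xyz": [0,0,0],"angular": [0,0,0]},
  {"xyz": [0,0,0],"angular": [0,0,0]},
  {"xyz": [0,0,0],"angular": [0,0,0]},
  {"xyz": [0,0,0],"angular": [0,0,0]},
  {"xyz": [0,0,0],"angular": [0,0,0]},
  {"xyz": [0,0,0],"angular": [0,0,0]},
])

```text
clock: 8.68
tool_pos: [0.4845, -0.3716, 0.1724]
orientation: [-2.119, 0.204, 2.121]
contact_force: [0.2, -0.4, 0.2]
opening: 0.07
```

```bash
python3 - <<'E'
from h import *
s=state();print(s['clock'],s['tool_pos'],s['contact_force'],s['opening']);ci=camera_info("wrist");im=capture("wrist");np.save("g.npy",ci)
cv2.imwrite("pics/g.png",im[:,:,::-1]);cv2.imwrite("pics/gt.png",cv2.resize(capture("top")[130:240,350:450,::-1],None,fx=5,fy=5))
print(w2px(ci,[.4827,-.3710,.067]),w2px(ci,[.5563,-.3852,.094]))
E
```

```text
8.6833 [ 0.48445772 -0.37161338  0.17242595] [ 0.2385538  -0.39270463  0.20207176] 0.07004440611234204
[318.29658436 207.48661043] [317.9603203  104.89246454]
```

View pics/g.png

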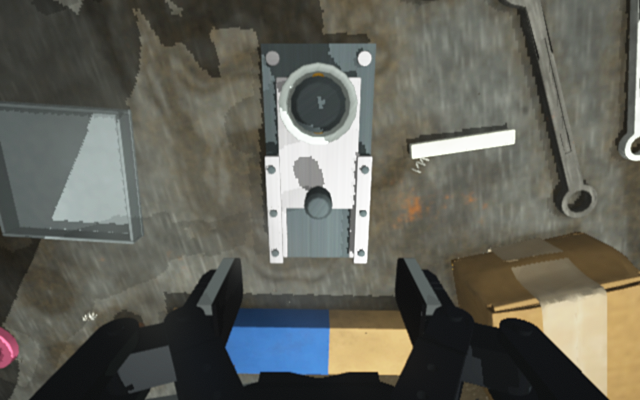

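View pics/gt.png

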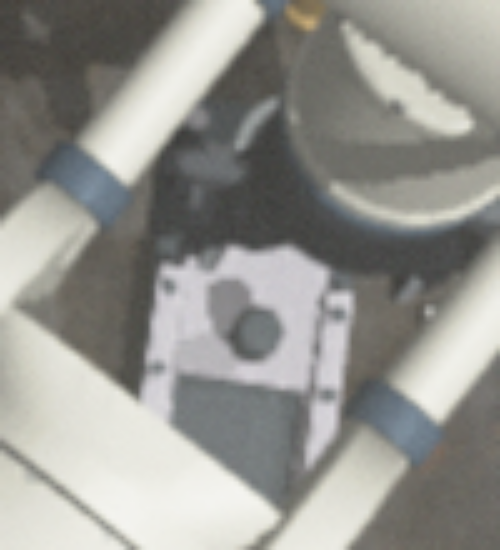

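```bash
python3 - <<'E'
import cv2
a=cv2.imread("pics/g.png")
cv2.imwrite("pics/g2.png",cv2.resize(a[40:240,250:390],None,fx=3.9,fy=3,interpolation=cv2.INTER_CUBIC)) if 0 else cv2.imwrite("pics/g2.png",cv2.resize(a[40:230,255:385],None,fx=3,fy=3,interpolation=cv2.INTER_CUBIC))
E
```

```text
(no output)
```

View pics/g2.png

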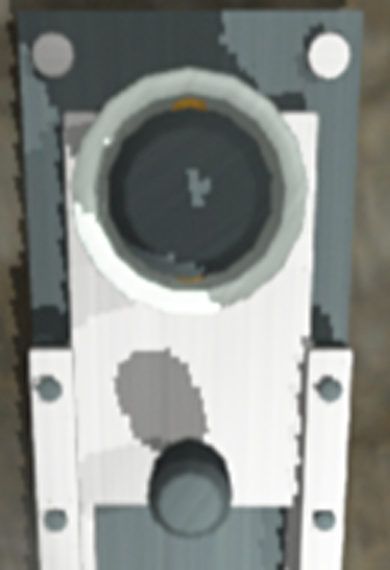

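```bash
python3 - <<'E'
from h import *
t=np.load("g.npy",allow_pickle=True).item()
q=lambda x,y,z:px2w(t,255+(x+.5)/3-.5,40+(y+.5)/3-.5,z)
K=q(190,498,.067);S=q(190,190,.094);print("K",K,"S",S,np.linalg.norm((K-S)[:2]))
c=[q(19,12,.016),q(362,12,.016)];u=np.array([.982,-.189,0]);n=(c[0]+c[1])/2-u*.043;print("nest",n,np.linalg.norm((n-K)[:2]))
tips=[q(64,112,.0265),q(318,114,.0265)];e=(tips[0]+tips[1])/2;print("tip-nest",(e-n)@u)
E
python3 - <<'E'
import sys;sys.path.insert(0,'.')
from h import *
# earlier tip position along u vs nest
n=np.array([.5563,-.3852]);u=np.array([.982,-.189]);e=np.array([.5253,-.3796]);print((e-n)@u)
E
```

```text
K [ 0.48415462 -0.37105868  0.067     ] S [ 0.55736861 -0.38543321  0.094     ] 0.07461176598349105
nest [ 0.55599551 -0.38524426  0.016     ] 0.07322803306070874
tip-nest 0.01795441607635976
-0.031500400000000026
```

Home is confirmed: knob to sleeve measures 74.6 mm (75 expected) and the prongs reach past the neck. Now move over the sleeve.

Call:
carry_out([
  {"xyz": [0,0,-0.007],"angular": [0,0,0]},
  {"xyz": [0,0,-0.015],"angular": [0,0,0]},
  {"xyz": [0,0,-0.02],"angular": [0,0,0]},
  {"xyz": [0,0,-0.02],"angular": [0,0,0]},
  {"xyz": [0,0,-0.015],"angular": [0,0,0]},
  {"xyz": [0,0,-0.01],"angular": [0,0,0]},
  {"xyz": [0,0,-0.005],"angular": [0,0,0]},
  {"xyz": [0,0,0],"angular": [0,0,0]},
  {"xyz": [0,0,0],"angular": [0,0,0]},
  {"xyz": [0,0,0],"angular": [0,0,0]},
])

```text
clock: 9.62
tool_pos: [0.5565, -0.3859, 0.1734]
orientation: [-2.12, 0.205, 2.12]
contact_force: [0.1, -0.1, -1.1]
opening: 0.07
```

```bash
python3 - <<'E'
from h import *
from scipy.spatial.transform import Rotation as R
s=state();print(s['clock'],s['tool_pos'],s['contact_force'],s['opening']);ci=camera_info("wrist");im=capture("wrist");np.save("k.npy",ci)
print(R.from_rotvec(s['orientation']).as_matrix().round(4))
cv2.imwrite("pics/k.png",im[:,:,::-1])
print(w2px(ci,[.5572,-.3854,.094]))
E
```

```text
9.6167 [ 0.556489   -0.38590014  0.17341249] [ 0.10905432 -0.05317776 -1.08835306] 0.07000022087350907
[[-2.000e-04 -1.917e-01 -9.815e-01]
 [-0.000e+00 -9.815e-01  1.917e-01]
 [-1.000e+00  1.000e-04  1.000e-04]]
[317.60904066 217.09090716]
```

View pics/k.png

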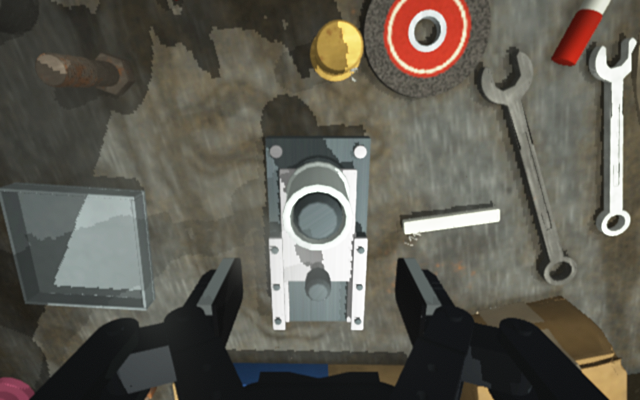

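The sleeve top is at (319,216), against a predicted (317.6,217). Descend and grip.

Call:
carry_out([
  {"xyz": [0.01,0,-0.0001],"angular": [0,0,0]},
  {"xyz": [0.02,0,-0.0001],"angular": [0,0,0]},
  {"xyz": [0.02,0,-0.0001],"angular": [0,0,0]},
  {"xyz": [0.02,0,-0.0001],"angular": [0,0,0]},
  {"xyz": [0.015,0,0],"angular": [0,0,0]},
  {"xyz": [0.012,0,0],"angular": [0,0,0]},
  {"xyz": [0.012,0,0],"angular": [0,0,0]},
  {"xyz": [0.01,0,0],"angular": [0,0,0]},
  {"xyz": [0.01,0,0],"angular": [0,0,0]},
  {"xyz": [0,0,0],"angular": [0,0,0]},
])

```text
clock: 10.5
tool_pos: [0.5566, -0.3855, 0.068]
orientation: [-2.117, 0.203, 2.122]
contact_force: [-0.1, -0.6, -1.0]
opening: 0.0698
```

Call:
carry_out([
  {"xyz": [0,0,0],"angular": [0,0,0]},
  {"xyz": [0,0,0],"angular": [0,0,0]},
  {"xyz": [0,0,0],"angular": [0,0,0]},
  {"xyz": [0,0,0],"angular": [0,0,0]},
  {"xyz": [0,0,0],"angular": [0,0,0]},
  {"xyz": [0,0,0],"angular": [0,0,0]},
  {"xyz": [0,0,0],"angular": [0,0,0]},
  {"xyz": [0,0,0],"angular": [0,0,0]},
  {"xyz": [0,0,0],"angular": [0,0,0]},
  {"xyz": [0,0,0],"angular": [0,0,0]},
], fingers=35)

```text
clock: 11.33
tool_pos: [0.5575, -0.3864, 0.0709]
orientation: [-2.122, 0.206, 2.119]
contact_force: [-0.4, -1.5, 4.4]
opening: 0.0471
```

Call:
carry_out([
  {"xyz": [-0.002,0,0],"angular": [0,0,0]},
  {"xyz": [-0.003,0,0],"angular": [0,0,0]},
  {"xyz": [-0.004,0,0],"angular": [0,0,0]},
  {"xyz": [-0.005,0,0],"angular": [0,0,0]},
  {"xyz": [-0.005,0,0],"angular": [0,0,0]},
  {"xyz": [-0.005,0,0],"angular": [0,0,0]},
  {"xyz": [-0.005,0,0],"angular": [0,0,0]},
  {"xyz": [-0.005,0,0],"angular": [0,0,0]},
  {"xyz": [-0.005,0,0],"angular": [0,0,0]},
  {"xyz": [-0.005,0,0],"angular": [0,0,0]},
])

```text
clock: 12.17
tool_pos: [0.5567, -0.3857, 0.1055]
orientation: [-2.118, 0.204, 2.121]
contact_force: [-2.7, 1.3, -15.8]
opening: 0.047
```

```bash
python3 - <<'E'
from h import *
s=state();print(s['clock'],s['tool_pos'],s['contact_force'],s['ft_torque'],s['opening'])
cv2.imwrite("pics/l.png",capture("side")[130:250,230:400,::-1].repeat(4,0).repeat(4,1))
E
```

```text
12.1667 [ 0.55671452 -0.38568137  0.10546506] [ -2.73455553   1.2601543  -15.81529372] [0.14640157 0.42991008 0.03450995] 0.0469767649649599
```

View pics/l.png

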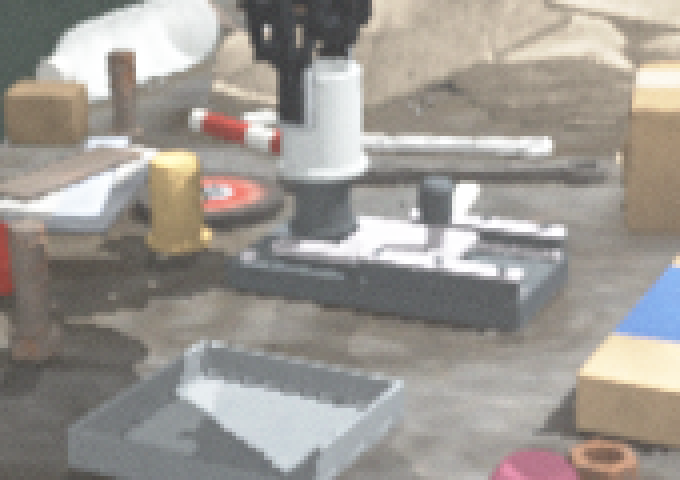

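The sleeve is sliding up (force about 16 N) and the plug is staying down under the fork. Continue straight up.

Call:
carry_out([
  {"xyz": [-0.005,0,0],"angular": [0,0,0]},
  {"xyz": [-0.005,0,0],"angular": [0,0,0]},
  {"xyz": [-0.005,0,0],"angular": [0,0,0]},
  {"xyz": [-0.005,0,0],"angular": [0,0,0]},
  {"xyz": [-0.005,0,0],"angular": [0,0,0]},
  {"xyz": [-0.005,0,0],"angular": [0,0,0]},
  {"xyz": [-0.005,0,0],"angular": [0,0,0]},
  {"xyz": [-0.005,0,0],"angular": [0,0,0]},
  {"xyz": [-0.005,0,0],"angular": [0,0,0]},
  {"xyz": [-0.005,0,0],"angular": [0,0,0]},
])

```text
clock: 13.05
tool_pos: [0.5572, -0.3859, 0.1457]
orientation: [-2.12, 0.205, 2.12]
contact_force: [-0.7, -0.4, -2.6]
opening: 0.0469
```

Call:
carry_out([
  {"xyz": [-0.006,0,0],"angular": [0,0,0]},
  {"xyz": [-0.006,0,0],"angular": [0,0,0]},
  {"xyz": [-0.006,0,0],"angular": [0,0,0]},
  {"xyz": [-0.006,0,0],"angular": [0,0,0]},
  {"xyz": [-0.006,0,0],"angular": [0,0,0]},
  {"xyz": [-0.006,0,0],"angular": [0,0,0]},
  {"xyz": [-0.006,0,0],"angular": [0,0,0]},
  {"xyz": [-0.006,0,0],"angular": [0,0,0]},
  {"xyz": [-0.004,0,0],"angular": [0,0,0]},
  {"xyz": [0,0,0],"angular": [0,0,0]},
])

```text
clock: 13.88
tool_pos: [0.5575, -0.3861, 0.1881]
orientation: [-2.122, 0.206, 2.119]
contact_force: [0.6, -0.1, -1.9]
opening: 0.047
```

```bash
python3 - <<'E'
from h import *
from scipy.spatial.transform import Rotation as R
s=state();print(s['clock'],s['tool_pos'],s['contact_force'],s['ft_torque'],s['opening'],s['qpos'])
print(R.from_rotvec(s['orientation']).as_matrix().round(4))
cv2.imwrite("pics/m.png",capture("side")[110:250,230:400,::-1].repeat(4,0).repeat(4,1))
E
```

```text
13.8833 [ 0.55747536 -0.38612887  0.18813367] [ 0.59457225 -0.1286033  -1.91121262] [-0.01551383 -0.0319153  -0.04179123] 0.0470074144176102 [-6.55923761e-01  2.99445872e-01  1.09142047e+00 -5.43882146e-06
  1.74906125e+00  1.10749008e+00]
[[ 1.300e-03 -1.914e-01 -9.815e-01]
 [-1.000e-03 -9.815e-01  1.914e-01]
 [-1.000e+00  7.000e-04 -1.500e-03]]
```

View pics/m.png

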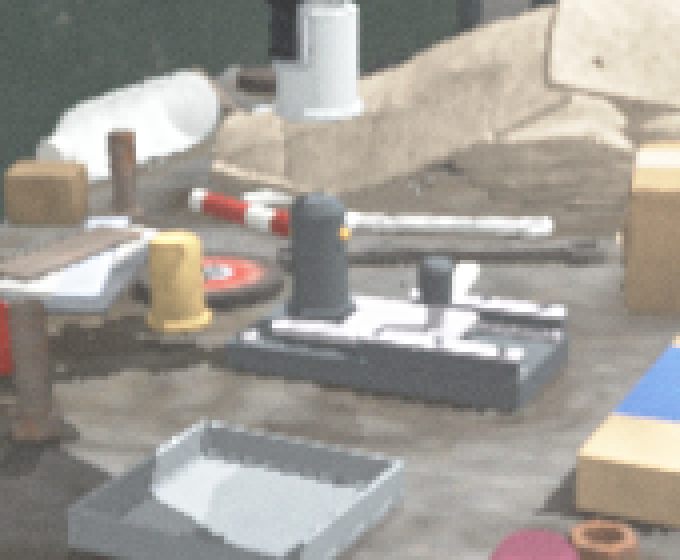

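The sleeve is clear of the plug, and the plug stands upright in its nest. Carry the sleeve over to the tray.

Call:
carry_out([
  {"xyz": [0,-0.0085,0.0025],"angular": [0,0,0]},
  {"xyz": [0,-0.021,0.006],"angular": [0,0,0]},
  {"xyz": [0,-0.035,0.01],"angular": [0,0,0]},
  {"xyz": [0,-0.04,0.012],"angular": [0,0,0]},
  {"xyz": [0,-0.04,0.012],"angular": [0,0,0]},
  {"xyz": [0,-0.04,0.012],"angular": [0,0,0]},
  {"xyz": [0,-0.04,0.012],"angular": [0,0,0]},
  {"xyz": [0,-0.033,0.009],"angular": [0,0,0]},
  {"xyz": [0,-0.02,0.006],"angular": [0,0,0]},
  {"xyz": [0,-0.007,0.0015],"angular": [0,0,0]},
])

```text
clock: 14.77
tool_pos: [0.5351, -0.1466, 0.1868]
orientation: [-2.121, 0.2, 2.122]
contact_force: [-0.2, -0.1, -1.8]
opening: 0.0473
```

Call:
carry_out([
  {"xyz": [0.01,0,0],"angular": [0,0,0]},
  {"xyz": [0.015,0,0],"angular": [0,0,0]},
  {"xyz": [0.015,0,0],"angular": [0,0,0]},
  {"xyz": [0.015,0,0],"angular": [0,0,0]},
  {"xyz": [0.015,0,0],"angular": [0,0,0]},
  {"xyz": [0.01,0,0],"angular": [0,0,0]},
  {"xyz": [0.005,0,0],"angular": [0,0,0]},
  {"xyz": [0,0,0],"angular": [0,0,0]},
  {"xyz": [0,0,0],"angular": [0,0,0]},
  {"xyz": [0,0,0],"angular": [0,0,0]},
])

```text
clock: 15.6
tool_pos: [0.536, -0.15, 0.1198]
orientation: [-2.122, 0.205, 2.119]
contact_force: [-0.4, -0.1, -2.2]
opening: 0.0472
```

```bash
python3 - <<'E'
from h import *
from scipy.spatial.transform import Rotation as R
s=state();print(s['clock'],s['tool_pos'],s['contact_force'],s['ft_torque'],s['opening'])
print(R.from_rotvec(s['orientation']).as_matrix().round(4))
cv2.imwrite("pics/n.png",cv2.resize(capture("side")[130:290,220:400,::-1],None,fx=4,fy=3.7))
cv2.imwrite("pics/nw.png",capture("wrist")[:,:,::-1])
E
```

```text
15.6 [ 0.53603449 -0.15001267  0.11975219] [-0.36043995 -0.08466844 -2.18820859] [-0.02957359 -0.02340303 -0.03104667] 0.04719369354746001
[[ 1.400e-03 -1.915e-01 -9.815e-01]
 [-4.000e-04 -9.815e-01  1.915e-01]
 [-1.000e+00  2.000e-04 -1.400e-03]]
```

View pics/n.png

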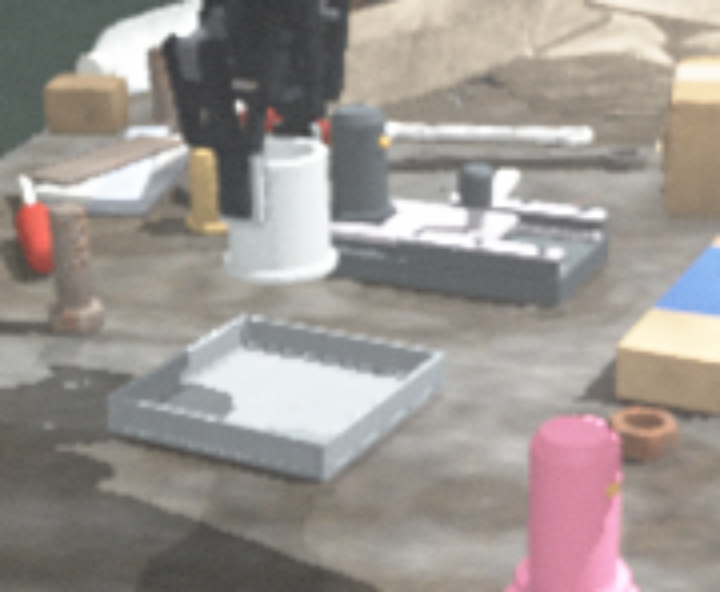

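View pics/nw.png

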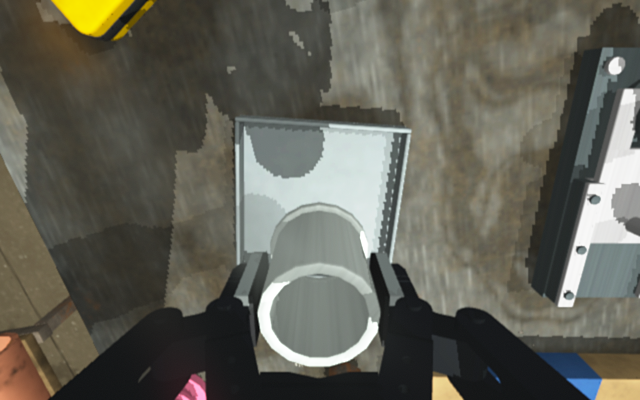

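Call:
carry_out([
  {"xyz": [0.01,0,0],"angular": [0,0,0]},
  {"xyz": [0.014,0,0],"angular": [0,0,0]},
  {"xyz": [0.014,0,0],"angular": [0,0,0]},
  {"xyz": [0.014,0,0],"angular": [0,0,0]},
  {"xyz": [0.012,0,0],"angular": [0,0,0]},
  {"xyz": [0.01,0,0],"angular": [0,0,0]},
  {"xyz": [0.008,0,0],"angular": [0,0,0]},
  {"xyz": [0.005,0,0],"angular": [0,0,0]},
  {"xyz": [0,0,0],"angular": [0,0,0]},
  {"xyz": [0,0,0],"angular": [0,0,0]},
])

```text
clock: 16.53
tool_pos: [0.5357, -0.1498, 0.0493]
orientation: [-2.12, 0.205, 2.12]
contact_force: [-0.1, 0.5, -2.1]
opening: 0.0472
```

Call:
carry_out([
  {"xyz": [0.0012,0,0],"angular": [0,0,0]},
  {"xyz": [0.0012,0,0],"angular": [0,0,0]},
  {"xyz": [0.0012,0,0],"angular": [0,0,0]},
  {"xyz": [0.0012,0,0],"angular": [0,0,0]},
  {"xyz": [0.0012,0,0],"angular": [0,0,0]},
  {"xyz": [0,0,0],"angular": [0,0,0]},
  {"xyz": [0,0,0],"angular": [0,0,0]},
  {"xyz": [0,0,0],"angular": [0,0,0]},
  {"xyz": [0,0,0],"angular": [0,0,0]},
  {"xyz": [0,0,0],"angular": [0,0,0]},
])

```text
clock: 17.37
tool_pos: [0.5357, -0.1498, 0.0445]
orientation: [-2.12, 0.205, 2.12]
contact_force: [-0.4, 0.4, -2.4]
opening: 0.0472
```

Call:
carry_out([
  {"xyz": [0.001,0,0],"angular": [0,0,0]},
  {"xyz": [0,0,0],"angular": [0,0,0]},
  {"xyz": [0.001,0,0],"angular": [0,0,0]},
  {"xyz": [0,0,0],"angular": [0,0,0]},
  {"xyz": [0.0005,0,0],"angular": [0,0,0]},
  {"xyz": [0,0,0],"angular": [0,0,0]},
  {"xyz": [0,0,0],"angular": [0,0,0]},
  {"xyz": [0,0,0],"angular": [0,0,0]},
  {"xyz": [0,0,0],"angular": [0,0,0]},
  {"xyz": [0,0,0],"angular": [0,0,0]},
])

```text
clock: 18.2
tool_pos: [0.5356, -0.1498, 0.0425]
orientation: [-2.12, 0.205, 2.12]
contact_force: [0.5, 1.0, -2.6]
opening: 0.0469
```

Not down yet; lower by small steps.

Call:
carry_out([
  {"xyz": [0.0006,0,0],"angular": [0,0,0]},
  {"xyz": [0,0,0],"angular": [0,0,0]},
  {"xyz": [0.0006,0,0],"angular": [0,0,0]},
  {"xyz": [0,0,0],"angular": [0,0,0]},
  {"xyz": [0,0,0],"angular": [0,0,0]},
  {"xyz": [0,0,0],"angular": [0,0,0]},
  {"xyz": [0,0,0],"angular": [0,0,0]},
  {"xyz": [0,0,0],"angular": [0,0,0]},
  {"xyz": [0,0,0],"angular": [0,0,0]},
  {"xyz": [0,0,0],"angular": [0,0,0]},
])

```text
clock: 19.03
tool_pos: [0.5357, -0.1498, 0.0419]
orientation: [-2.121, 0.205, 2.12]
contact_force: [-4.5, 1.4, 3.9]
opening: 0.0473
```

Call:
carry_out([
  {"xyz": [0.0006,0,0],"angular": [0,0,0]},
  {"xyz": [0,0,0],"angular": [0,0,0]},
  {"xyz": [0.0006,0,0],"angular": [0,0,0]},
  {"xyz": [0,0,0],"angular": [0,0,0]},
  {"xyz": [0,0,0],"angular": [0,0,0]},
  {"xyz": [0,0,0],"angular": [0,0,0]},
  {"xyz": [0,0,0],"angular": [0,0,0]},
  {"xyz": [0,0,0],"angular": [0,0,0]},
  {"xyz": [0,0,0],"angular": [0,0,0]},
  {"xyz": [0,0,0],"angular": [0,0,0]},
])

```text
clock: 19.87
tool_pos: [0.5357, -0.1498, 0.0419]
orientation: [-2.121, 0.205, 2.12]
contact_force: [-5.9, 1.5, 10.0]
opening: 0.0471
```

It's on the floor at TCP z = 0.0419, with the force rising and no further travel. Ease off a little, open, and rise straight up.

Call:
carry_out([
  {"xyz": [-0.001,0,0],"angular": [0,0,0]},
  {"xyz": [0,0,0],"angular": [0,0,0]},
  {"xyz": [0,0,0],"angular": [0,0,0]},
  {"xyz": [0,0,0],"angular": [0,0,0]},
  {"xyz": [0,0,0],"angular": [0,0,0]},
  {"xyz": [0,0,0],"angular": [0,0,0]},
  {"xyz": [0,0,0],"angular": [0,0,0]},
  {"xyz": [0,0,0],"angular": [0,0,0]},
  {"xyz": [0,0,0],"angular": [0,0,0]},
  {"xyz": [0,0,0],"angular": [0,0,0]},
], fingers=68)

```text
clock: 20.7
tool_pos: [0.5356, -0.1498, 0.0413]
orientation: [-2.12, 0.205, 2.12]
contact_force: [-0.1, 0.3, 0.3]
opening: 0.0675
```

Call:
carry_out([
  {"xyz": [-0.006,0,0],"angular": [0,0,0]},
  {"xyz": [-0.012,0,0],"angular": [0,0,0]},
  {"xyz": [-0.02,0,0],"angular": [0,0,0]},
  {"xyz": [-0.025,0,0],"angular": [0,0,0]},
  {"xyz": [-0.03,0,0],"angular": [0,0,0]},
  {"xyz": [-0.03,0,0],"angular": [0,0,0]},
  {"xyz": [-0.03,0,0],"angular": [0,0,0]},
  {"xyz": [-0.03,0,0],"angular": [0,0,0]},
  {"xyz": [-0.02,0,0],"angular": [0,0,0]},
  {"xyz": [-0.01,0,0],"angular": [0,0,0]},
])

```text
clock: 21.53
tool_pos: [0.5364, -0.1501, 0.2162]
orientation: [-2.127, 0.206, 2.115]
contact_force: [0.0, -0.2, 0.8]
opening: 0.0679
```

```bash
python3 - <<'E'
from h import *
s=state();print(s['clock'],s['tool_pos'],s['contact_force'],s['opening'])
cv2.imwrite("pics/o.png",cv2.resize(capture("side")[130:290,220:400,::-1],None,fx=4,fy=3.7))
cv2.imwrite("pics/ow.png",capture("wrist")[:,:,::-1])
E
```

```text
21.5333 [ 0.53641333 -0.15008898  0.21623407] [ 0.04046656 -0.15680474  0.81146532] 0.06786897512372612
```

View pics/o.png

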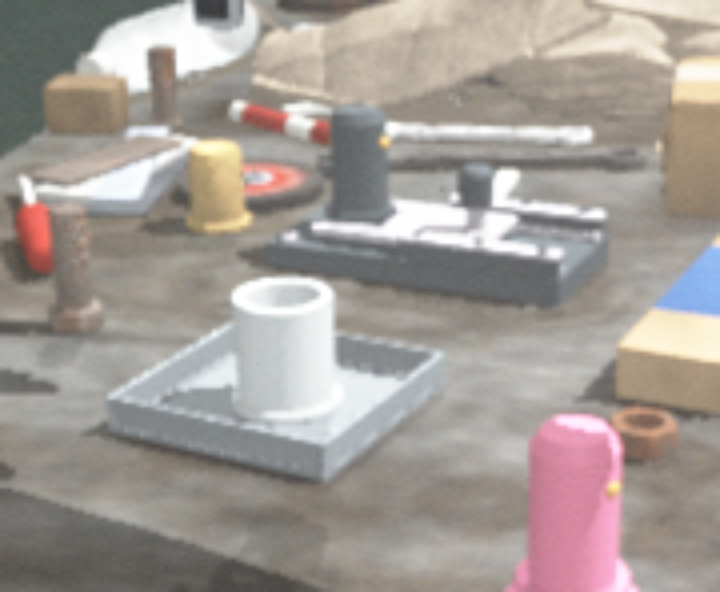

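View pics/ow.png

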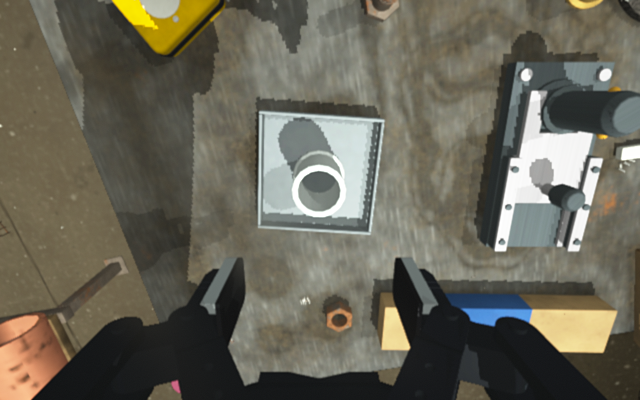

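The sleeve stands upright, flange down, in the tray near its middle (wrist view about (319,190)). The plug is upright in its nest at (590,115), and the fork is home with its knob at (567,197). The robot is clear of everything, so I'm handing in.

```bash
python3 -c "
from cell import *
print(finish_job())"
```

```text
the job is handed in; nothing more can be done
None
```

The job is done and handed in at 21.6 s: the fork is home, the sleeve stands upright in the tray, and the plug stayed in its nest. No verdict was reported.

- **Fork:** I gripped the knob and slid it about 49.5 mm until it hit the stop, where about 10 N of resistance built up with no more travel. The knob then measured 74.6 mm from the sleeve's axis and 73.2 mm from the nest centre found from the plate's edge (75 mm expected).
- **Sleeve:** I drew it straight up with about 16 N. The plug stayed down and upright under the fork. I lowered the sleeve onto the tray floor until contact, with at most about 10 N reported, then let go.
- **Last checks:** The final side and wrist pictures show the sleeve upright, flange down, near the tray's centre. The plug is upright in its nest, the fork is still home, and the gripper is clear at 0.216 m.
- **Disagreements:** All were small. The gripper read 19.7 mm on the 22 mm knob and 47 mm on the 48 mm sleeve. The camera positions and the plate-edge knob-to-nest distance differed from the expected values by 1–2 mm.

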